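# Open the lens test chamber and hold its cover up

## Robot

A 6-joint arm with a two-finger parallel gripper is mounted at the origin on a cart in front of the work surface, level with it; the furniture and walls round the work are solid. World frame = base frame: x ahead of the robot, y to its left, z up, the work surface at z = 0. Lengths are in m, angles in degrees, forces in N, time in s.
With the tool pointing down it reaches from about 0.25 to 0.8 m from the base axis. Payload 8.5 kg.
Tool frame: the origin (TCP) lies on the centre line of the jaws, within the pads' length; the fingertips stand 14 mm ahead of it and the grasp point (between the pads) lies 5 mm behind it; z points along the fingers, y is the line along which they close (so a half turn about z gives the same grasp; the last joint's range is limited). The gripper opens to 85 mm and grips with 20 to 120 N. Pads are 22 mm wide; open, the fingers measure 114 mm over their backs; the gripper's body (76 mm by 85 mm) begins 54 mm behind the grasp point. The pads swing forward as they close: fully open they stand 13 mm farther back than shut.
Start: joints at [0, 13.648, -0.773, 75.585, 0, 90], TCP at [0.525, -0, 0.245] pointing down, gripper open.
Joint ranges: [-152.45, 152.45], [-59.26, 108.67], [-65.41, 83.53], [-104.44, 129.93], [-82.83, 76.93], [-180, 180]. Speed limits (degrees/s): [127.2, 127.2, 159.86, 180, 180, 180].

## Interface

Orientations are given as [roll, pitch, yaw] about the fixed x, y, z axes, in that order (R = Rz(yaw) Ry(pitch) Rx(roll)).
In Python, from rig import ctrl gives the robot as it stands.
- The arm moves only by the tool jog_arm, never from a script. Its argument "plan" is a list of rows, each an object of numbers: "dx", "dy", "dz": the shift along the tool's x, y, z in m; "rx", "ry", "rz": the turn, a rotation vector about the tool's x, y, z in rad; "fingers": the closure in counts, from 0 (fully open) to 255 (shut). A call has 1 to 8 rows; each row is the pose to reach, as a shift and turn from the pose commanded when the call began, along the tool's axes at that moment; what a row does not reach only later rows make up. A row lasts 1/12 s, in which the tool goes at most 41.7 mm and 7.16 degrees, less where a joint would pass 70% of its speed; a pose out of reach is approached as far as the arm can. A call with a gripper value outside its range is refused whole. The fingers move at their own pace and stop on an object; the grip force is fixed at half the most. Time passes only in rows, so rows that repeat a pose let the fingers close. It gives the time, the measured TCP pose, the force, the opening and the grip force at its end, in the units of the state.
- ctrl.get_obs(): the state, without advancing time (a new reading comes with each control period).
- ctrl.grab_frame(name): name is "scene" or "side" or "wrist"; returns the picture (420x560x3 uint8, red, green, blue); there is no depth.
- ctrl.camera_info(name): a dict with "fovy" (degrees; the focal length in pixels is half the picture's height over the tangent of half this angle, whatever the lens; pixels are square), "cx", "cy" (the principal point, pixels), "R" (3x3) and "t" (3): a world point X has camera coordinates R X + t; the wrist camera has in their place "tool_from_camera" (4x4, takes a point from camera to tool coordinates, whose origin is the TCP and whose axes are the flange's). Camera axes: x right, y down, z forward; pixel columns grow to the right and rows downward; lengths in m; the calibration is good to about 2 mm. The wrist camera is an equidistant fisheye: a pixel r from the principal point sees the ray r / f radians off the axis. A picture is of the moment at which its call begins: read the wrist's pose just before it. camera_info takes no time and is no camera call.
- ctrl.finish_job(): hands the job in; it is judged then, once.
The state is a dict: "clock": time; "joint_positions": joint angles; "qvel": joint speeds; "joint_torque": joint torques, N m; "eef_pos": TCP position; "orientation": TCP orientation; "force": force on the tool from outside, world axes, zero at the start; "torque": the same for the moment, N m; "width": finger opening in m; "grasp_force": force on a finger pad.
Only numpy, scipy, OpenCV 4.12 (cv2) and the standard library are available. Lean on these libraries where they do the work, as an engineer would, in place of code of your own. Each camera call takes 0.05 s, during which the arm holds its last target. There are 200 camera calls.

## Task

A colleague is to take the lens out of the test chamber, so open it for them: slide the transport lock off the cover, all the way to its end stop, then tug the cover up by its round knob to feel whether the hidden quarter-turn catch under the knob still holds it, and if so give the knob a quarter turn to free it. Swing the cover up about 35 degrees without dropping it, and finish while still holding it there with the gripper, since it has no stay and falls shut by itself. Leave the lock at its stop and the other things on the bench where they are.

Things in the scene. Friction and masses are not known exactly. Their poses are not given: they have to be found in the camera images.
- chamber: grey metal test chamber fixed to the bench. Origin at bench height below the cover's middle; x from the front (robot's side) to the hinge side, y left, z up. Reaches x -85..85, y -172..90 mm; box top at 60 mm. The part left of y = -88 is shut by the aluminium cover with a clear window (8 mm thick, top at 68 mm); right of it lies the electronics side with the transport lock
- cover (a joint): cover's angle about its hinge at the back edge (rad): 0 shut, grows as the front edge swings up, stop at 1.5. No stay: let go, it falls shut. Weighs about 0.5 kg with its knob; free, it lifts with about 3 N at the knob. While catch or lock holds it, it has only about 0.015 rad of play (2 mm at the knob), then stops hard
- hinge (a point): point on the hinge axis at mid-width of the cover, 64 mm above the bench, 88 mm behind the chamber's origin; the hinge axis is the chamber's y axis through this point
- knob (a point): middle of the grip of the round black knob on the cover, 24 mm above the cover's top face, 142 mm in front of the hinge axis. Moves with the cover but does not turn with the knob; z is the cover's outward normal (the knob's axis), x points to the hinge. Grip: knurled cylinder, 32 mm diameter, from 9 to 36 mm above the cover, on an 18 mm neck
- catch_slot (a point): middle of the slot 24 mm under the shut cover's top, below the knob, out of sight. A crossbar turned by the knob is either along the slot (cover free) or across it (caught). The knob has no end stops and clicks each quarter turn (about 0.1 N m), so a quarter turn either way frees a caught cover and catches a free one; 0.5 rad off is still free. A tug of 8 N tells which
- lock (a joint): travel of the transport lock's slide (m): 0 fully on, grows as it moves along the chamber's -y (right, away from the cover) to its end stop at 0.026. Its tongue lies over the cover's right edge until 0.020. Stays where it is left; about 3 N move it
- lock_grip (a point): middle of the lock slide's upper grip, 27 mm above the electronics side's top, 45 mm in front of the chamber's origin; axes as the chamber's. Black upright block 16 mm (x) by 24 mm (y), reaching 10 mm above and 12 mm below this point; under it a steel foot 18 by 30 mm, 11 mm high, on a 3 mm track plate. The tongue leaves the foot toward +y, 12 to 17 mm below this point
- tray: blue shallow tray at the left, 196 by 131 mm, 20 mm high, fixed; two black lens mounts stand in it (mount_a, mount_b)
- mount_a: black lens mount, 30 mm across, 22 mm high, in the tray; leave alone
- mount_b: black lens mount, 25 mm across, 16 mm high, in the tray; leave alone
- disc: flat metal test disc, 80 mm across, 6 mm thick, on the bench at the near right; leave alone
- loupe: black loupe, 38 mm across, 36 mm high, on the bench to the right of the chamber; leave alone
- marker: marker pen, 135 mm long, lying to the right of the chamber; leave alone
- tweezers: tweezers, 128 mm long, lying to the left of the chamber; leave alone
- dial: dial indicator, 129 mm long, on the bench at the near left; leave alone
- mount_c: light metal lens mount, 25 mm across, 22 mm high, standing in front of the chamber; leave alone

How it is judged:
By the outcome, as a careful person would: the job done as asked, in the order asked, and still so for the second after the job is handed in, while the arm keeps its last pose, push and grip.
It also fails if it takes over 48 s, if anything falls off the work surface, if the arm or the gripper's body presses on something with over 40 N, if the wrist force passes 120 N, or if a joint passes its speed limit or range.

## Working session

There is one attempt and no reset: what is moved stays moved. The work goes in short steps, Python scripts to look and compute and a tool call to move; the robot and the scene stay as the last step left them, time stands still between calls to the robot, and variables do not carry over. Pictures are saved under pics/ and viewed, at most 10 in all, crops included, and the job is handed in when it is done.

Besides the shell and the picture viewer there is one more tool, called as name(argument=value, ...) on one line, values as JSON. jog_arm: Moves the arm, as the interface text tells. Its arguments: {"type":"object","properties":{"plan":{"type":"array","items":{"type":"object","properties":{"dx":{"type":"number"},"dy":{"type":"number"},"dz":{"type":"number"},"rx":{"type":"number"},"ry":{"type":"number"},"rz":{"type":"number"},"fingers":{"type":"number"}}}}},"required":["plan"]}

```bash
ls; mkdir -p pics
python3 - <<'E'
from rig import ctrl
import cv2
for n in ["scene","side","wrist"]:
    o=ctrl.get_obs(); im=ctrl.grab_frame(n); cv2.imwrite(f"pics/{n}0.png",im[:,:,::-1]); print(n,ctrl.camera_info(n))
print(o)
E
```

```text
pics
scene {'fovy': 42.86254601338931, 'cx': 282.03170536448755, 'cy': 209.96426191266093, 'R': array([[-8.79500688e-01, -4.75897565e-01,  2.18215720e-04],
       [-2.33875924e-01,  4.31823908e-01, -8.71108584e-01],
       [ 4.14464223e-01, -7.66191634e-01, -4.91090407e-01]]), 't': array([0.52040887, 0.15922357, 1.2313382 ])}
side {'fovy': 48.23797964193574, 'cx': 284.3087614589066, 'cy': 219.3253878225704, 'R': array([[ 0.83048446, -0.55660198,  0.02213118],
       [-0.18493713, -0.3129784 , -0.9315808 ],
       [ 0.5254463 ,  0.7695705 , -0.36286007]]), 't': array([-0.36839025,  0.19909289,  0.98763775])}
wrist {'fovy': 65.70646984690485, 'cx': 279.05368649309617, 'cy': 209.2698287732821, 'tool_from_camera': array([[ 2.36657592e-04, -9.64562334e-01, -2.63854973e-01,
         6.54852247e-02],
       [ 9.99999790e-01,  6.91990924e-05,  6.43954904e-04,
         6.96856406e-04],
       [-6.02876121e-04, -2.63855071e-01,  9.64562148e-01,
        -1.27432390e-01],
       [ 0.00000000e+00,  0.00000000e+00,  0.00000000e+00,
         1.00000000e+00]])}
{'clock': 0.1, 'joint_positions': array([-6.52821632e-04,  1.36786412e+01, -8.09886532e-01,  7.55840626e+01,
       -1.03350879e-03,  9.00009522e+01]), 'qvel': array([-0.02402708, -0.09042091,  0.15058615,  0.0246772 ,  0.01548673,
        0.05260397]), 'joint_torque': array([-1.94144020e-03, -5.39726973e+01,  3.46997201e+01,  1.33770503e-02,
       -6.54985024e-05, -4.83787790e-05]), 'eef_pos': array([ 5.24666375e-01, -1.12595541e-05,  2.44746753e-01]), 'orientation': array([-1.79927410e+02,  1.03471432e-03,  8.99983963e+01]), 'force': array([ 0.09890058,  0.01370667, -0.63533188]), 'torque': array([ 0.0135938 ,  0.00726586, -0.04007926]), 'grasp_force': 0.0, 'width': 0.08573889319839698}
```

View pics/scene0.png

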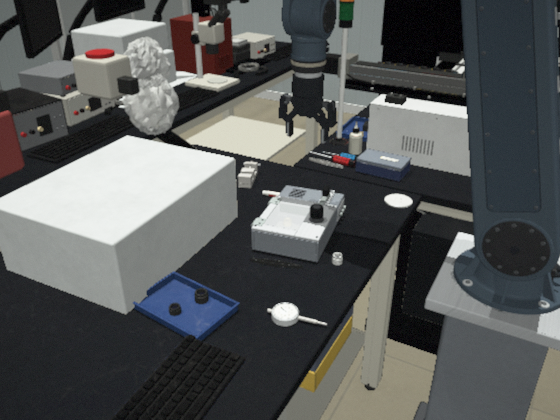

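View pics/side0.png

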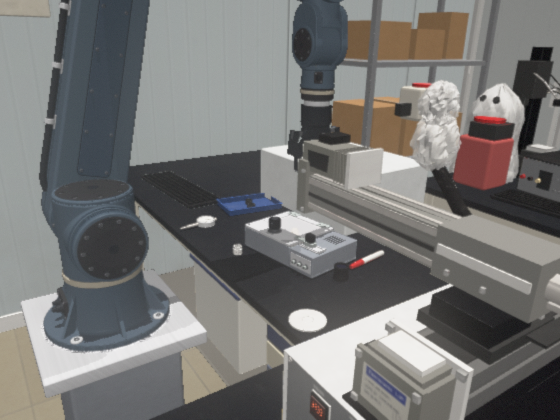

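View pics/wrist0.png

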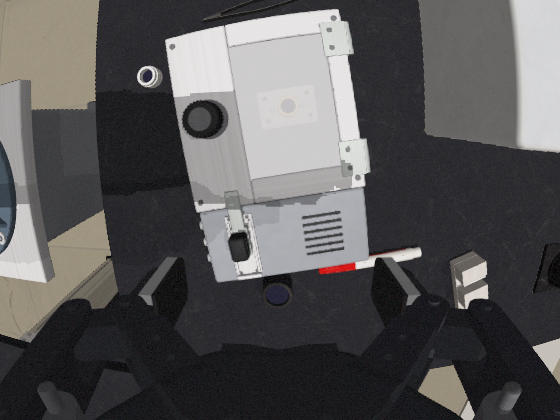

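The wrist view shows the knob at about (204,119), the lock's black grip at (238,246), with its tongue pointing up onto the cover. The cover corners are at (167,38) and (340,10), and the box's right corners at (219,281) and (368,262). The chamber is turned about +10°, and the loupe is at (277,294), close to the right end.

```bash
cat > h.py <<'E'
import numpy as np, cv2
from rig import ctrl
from scipy.spatial.transform import Rotation as Ro
def pose(o=None):
    o=o or ctrl.get_obs(); T=np.eye(4); T[:3,:3]=Ro.from_euler('xyz',o['orientation'],degrees=True).as_matrix(); T[:3,3]=o['eef_pos']; return T
def ray(n,uv,T=None):
    c=ctrl.camera_info(n); f=210/np.tan(np.radians(c['fovy']/2)); d=(np.array(uv,float)-[c['cx'],c['cy']])/f
    if n=='wrist':
        r=np.linalg.norm(d); v=np.r_[d/r*np.sin(r),np.cos(r)]; M=T@c['tool_from_camera']; return M[:3,3],M[:3,:3]@v
    v=np.r_[d,1]; return -c['R'].T@c['t'], c['R'].T@v
def plane(n,uv,z,T=None):
    p,v=ray(n,uv,T); return p+v*(z-p[2])/v[2]
def tri(rs):
    A=0;b=0
    for p,v in rs:
        v=v/np.linalg.norm(v); P=np.eye(3)-np.outer(v,v); A=A+P; b=b+P@p
    return np.linalg.solve(A,b)
E
python3 - <<'E'
from h import *
T=pose(); im=cv2.imread('pics/wrist0.png')
def blob(x0,y0,x1,y1,th):
    m=(im[y0:y1,x0:x1].max(2)<th).astype(np.uint8)
    n,l,s,c=cv2.connectedComponentsWithStats(m); i=1+s[1:,4].argmax(); return s[i]+[x0,y0,0,0,0],c[i]+[x0,y0]
for nm,b,z in [("knob",(175,90,235,145),.104),("grip",(225,225,255,270),.09)]:
    for th in (40,60): s,c=blob(*b,th); print(nm,s,c,plane('wrist',c,z,T))
pts={}
for nm,uv,z in [("FL",(167,38),.068),("BL",(340,10),.068),("FRc",(198,212),.068),("FR",(219,281),.06),("BR",(368,262),.06)]:
    pts[nm]=plane('wrist',uv,z,T); print(nm,pts[nm])
for a,b in [("BL","FL"),("FL","FR"),("BR","FR"),("BL","BR")]:
    d=pts[a]-pts[b]; print(a,b,np.linalg.norm(d[:2]),np.degrees(np.arctan2(d[1],d[0])))
a=im[200:290,190:260]; b=im[85:150,170:240]
v=np.zeros((600,800,3),np.uint8); v[:600,:467]=cv2.resize(a,(467,600)); q=cv2.resize(b,(333,309)); v[:309,467:]=q
cv2.imwrite('pics/c1.png',v)
E
```

```text
knob [183 101  40  37 670] [204.33432836 119.38656716] [0.4634875  0.06928394 0.104     ]
knob [182 101  42  37 792] [204.44191919 118.96338384] [0.46358636 0.06963528 0.104     ]
grip [229 232  20  26 159] [240.40251572 239.77987421] [ 0.48943918 -0.04120526  0.09      ]
grip [228 232  22  30 460] [238.98913043 246.53043478] [ 0.48783391 -0.04800165  0.09      ]
FL [0.41756547 0.15302929 0.068     ]
BL [0.58293216 0.17739128 0.068     ]
FRc [ 0.44491237 -0.0206029   0.068     ]
FR [ 0.45985317 -0.10116727  0.06      ]
BR [ 0.62146885 -0.07895649  0.06      ]
BL FL 0.1671515731858469 8.380590387877517
FL FR 0.25769000304834094 99.4451274595551
BR FR 0.1631347569392501 7.825117412812035
BL BR 0.25922818881220033 98.54924090942025
```

View pics/c1.png

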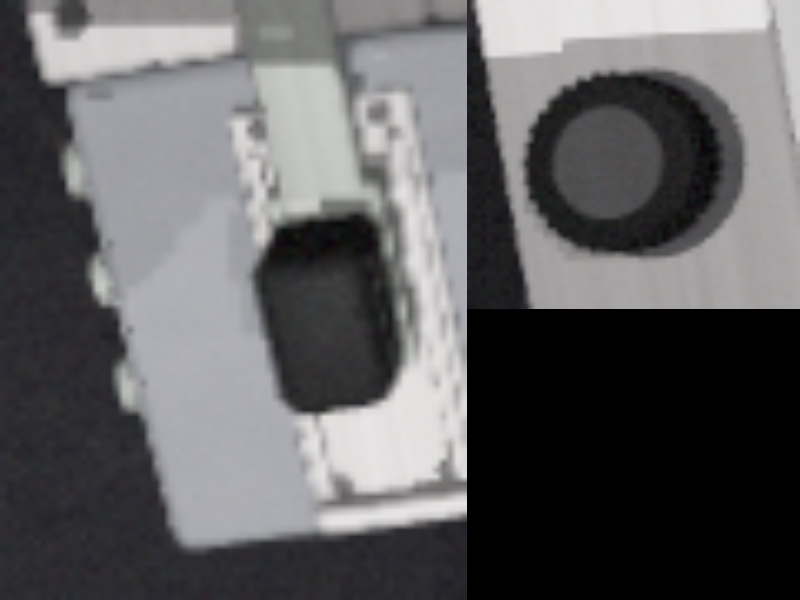

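```bash
cat >> h.py <<'E'
def fit(A,B):
    A=np.array(A,float);B=np.array(B,float);a=A-A.mean(0);b=B-B.mean(0)
    th=np.arctan2((a[:,0]*b[:,1]-a[:,1]*b[:,0]).sum(),(a*b).sum()); R=np.array([[np.cos(th),-np.sin(th)],[np.sin(th),np.cos(th)]])
    t=B.mean(0)-R@A.mean(0); return R,t,np.degrees(th),(R@A.T).T+t-B
E
python3 - <<'E'
from h import *
T=pose()
k=plane('wrist',(200,119.3),.104,T); g=plane('wrist',(239,250.5),.097,T); print('k',k,'g',g)
# scene/side check of knob
for n in('scene','side'):
    im=cv2.imread(f'pics/{n}0.png'); b=(306,200,328,224) if n=='scene' else (266,214,284,232)
    m=(im[b[1]:b[3],b[0]:b[2]].max(2)<60).astype(np.uint8); N,l,s,c=cv2.connectedComponentsWithStats(m); i=1+s[1:,4].argmax(); uv=c[i]+b[:2]; print(n,s[i],uv,plane(n,uv,.092))
W=[plane('wrist',p,z,T)[:2] for p,z in [((167,38),.068),((340,10),.068),((219,281),.06),((368,262),.06)]]
R,t,th,e=fit([(-.085,.09),(.085,.09),(-.085,-.172),(.085,-.172)],W); print(t,th,e*1000)
print('knob ch',R.T@(k[:2]-t),'grip ch',R.T@(g[:2]-t), 'knob from fit',R@[-.054,0]+t)
E
```

```text
k [0.45976069 0.06951634 0.104     ] g [ 0.48861385 -0.04913002  0.097     ]
scene [  5   5  12  17 178] [316.53370787 213.54494382] [0.45143093 0.08167565 0.092     ]
side [ 6  7  7  8 30] [275.46666667 224.5       ] [0.44905931 0.05353245 0.092     ]
[0.51422838 0.07809864] 8.735120901744887 [[-1.01918312  1.1167722 ]
 [ 1.64229465  2.57212406]
 [-3.51779579 -3.64772964]
 [ 2.89468426 -0.04116662]]
knob ch [-0.05513929 -0.00021092] grip ch [-0.04463923 -0.12186294] knob from fit [0.46085473 0.06989784]
```

jog_arm(plan=[{"dx": -0.02,"dy": -0.015,"dz": 0.03,"rz": -0.08,"fingers": 110},{"dx": -0.04,"dy": -0.03,"dz": 0.06,"rz": -0.152,"fingers": 110},{"dx": -0.049,"dy": -0.0365,"dz": 0.095,"rz": -0.152,"fingers": 110},{"dx": -0.049,"dy": -0.0365,"dz": 0.105,"rz": -0.152,"fingers": 110},{"dx": -0.049,"dy": -0.0365,"dz": 0.105,"rz": -0.152,"fingers": 110},{"dx": -0.049,"dy": -0.0365,"dz": 0.105,"rz": -0.152,"fingers": 110}])

```text
invalid input
```

Run:
```python
from h import *
o=ctrl.get_obs(); print(o['eef_pos'],o['orientation'],o['joint_positions'],o['width'],o['force'])
im=ctrl.grab_frame('wrist'); cv2.imwrite('pics/w1.png',cv2.resize(im[:,:,::-1],(800,600)))
```

```text
[ 5.24700552e-01 -1.55942721e-05  2.44830300e-01] [-1.79937085e+02  1.10548286e-03  8.99982940e+01] [-1.08633397e-03  1.36732472e+01 -8.04861746e-01  7.55848056e+01
 -1.10480171e-03  9.00006209e+01] 0.08573841207713187 [ 0.36028998 -0.08574483  0.33715188]
```

View pics/w1.png

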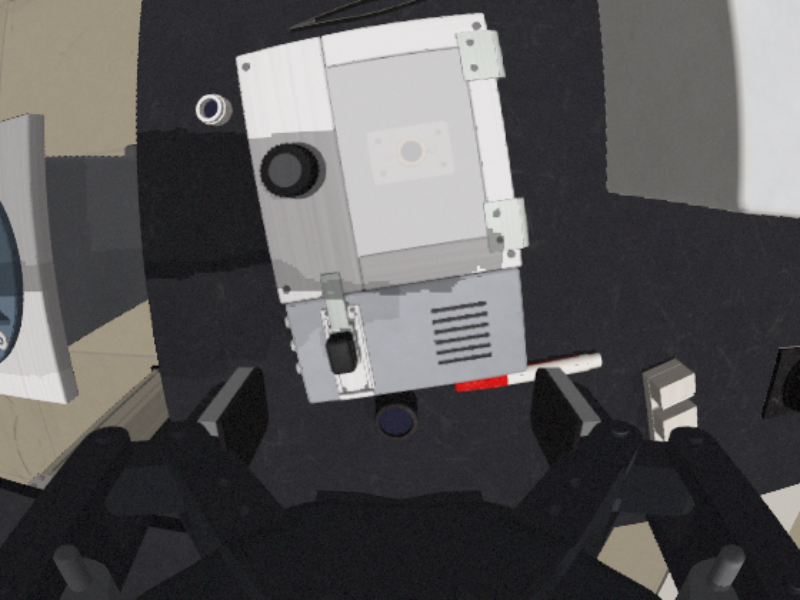

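The move was refused, so nothing has changed. I'll send it again with all the fields filled in.

jog_arm(plan=[{"dx": -0.02,"dy": -0.015,"dz": 0.03,"rx": 0,"ry": 0,"rz": -0.08,"fingers": 110},{"dx": -0.04,"dy": -0.03,"dz": 0.06,"rx": 0,"ry": 0,"rz": -0.152,"fingers": 110},{"dx": -0.049,"dy": -0.0365,"dz": 0.095,"rx": 0,"ry": 0,"rz": -0.152,"fingers": 110},{"dx": -0.049,"dy": -0.0365,"dz": 0.105,"rx": 0,"ry": 0,"rz": -0.152,"fingers": 110},{"dx": -0.049,"dy": -0.0365,"dz": 0.105,"rx": 0,"ry": 0,"rz": -0.152,"fingers": 110},{"dx": -0.049,"dy": -0.0365,"dz": 0.105,"rx": 0,"ry": 0,"rz": -0.152,"fingers": 110}])

```text
clock: 0.7
eef_pos: [0.4884, -0.049, 0.1403]
orientation: [-180.0, -0.0, 98.7]
force: [0.7, 0.7, -0.2]
width: 0.0486
grasp_force: 0.0
```

Run:
```python
from h import *
o=ctrl.get_obs(); print(o['joint_positions'],o['width'])
im=ctrl.grab_frame('wrist'); cv2.imwrite('pics/w2.png',cv2.resize(im[:,:,::-1],(800,600)))
```

```text
[-5.73731809e+00  1.38343944e+01 -1.65811206e+01  5.96367989e+01
  4.90547510e-03  7.55771923e+01] 0.048597946980351255
```

View pics/w2.png

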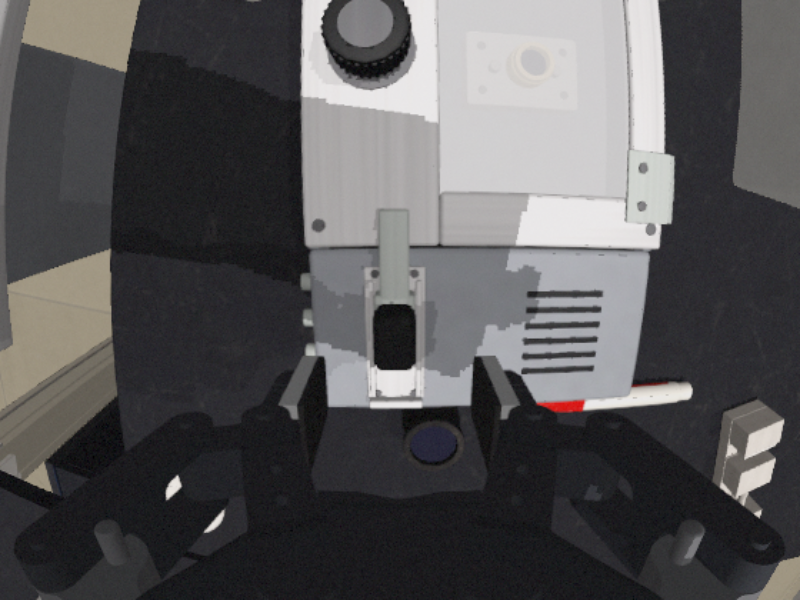

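Jaws are aligned with the chamber axes. The lock grip is at about (394,340) of 800x600 and the knob at (366,22). I'll re-measure the grip from here.

Run:
```python
from h import *
T=pose()
im=cv2.imread('pics/w2.png')
m=(im[290:385,360:430].max(2)<35).astype(np.uint8); n,l,s,c=cv2.connectedComponentsWithStats(m);i=1+s[1:,4].argmax(); x,y,w,h,_=s[i]; x+=360;y+=290; print(x,y,w,h)
k=560/800
for v,z in ((y,.097),(y,.075),(y+h,.097)):
    p=plane('wrist',((x+w/2)*k,v*k),z,T); print(z,p,(T[:3,:3].T@(p-T[:3,3])))
p=plane('wrist',(365*k,20*k),.104,T);print('knob',p)
```

```text
374 305 41 64
0.097 [ 0.485864  -0.0332468  0.097    ] [ 0.01604159 -0.00098634  0.04412437]
0.075 [ 0.48665866 -0.03953261  0.075     ] [ 0.0097122  -0.0011747   0.06612542]
0.097 [ 0.4898579  -0.05977407  0.097     ] [-0.01078456 -0.00105586  0.0441295 ]
knob [0.45952444 0.07046324 0.104     ]
```

jog_arm(plan=[{"dx": 0.001,"dy": -0.001,"dz": 0.025,"rx": 0,"ry": 0,"rz": 0,"fingers": 110},{"dx": 0.001,"dy": -0.001,"dz": 0.045,"rx": 0,"ry": 0,"rz": 0,"fingers": 110},{"dx": 0.001,"dy": -0.001,"dz": 0.047,"rx": 0,"ry": 0,"rz": 0,"fingers": 110},{"dx": 0.001,"dy": -0.001,"dz": 0.047,"rx": 0,"ry": 0,"rz": 0,"fingers": 255},{"dx": 0.001,"dy": -0.001,"dz": 0.047,"rx": 0,"ry": 0,"rz": 0,"fingers": 255},{"dx": 0.001,"dy": -0.001,"dz": 0.047,"rx": 0,"ry": 0,"rz": 0,"fingers": 255},{"dx": 0.001,"dy": -0.001,"dz": 0.047,"rx": 0,"ry": 0,"rz": 0,"fingers": 255},{"dx": 0.001,"dy": -0.001,"dz": 0.047,"rx": 0,"ry": 0,"rz": 0,"fingers": 255}])

```text
clock: 1.42
eef_pos: [0.4865, -0.0483, 0.095]
orientation: [-180.0, 0.0, 98.7]
force: [-9.1, -0.6, 11.0]
width: 0.0149
grasp_force: 59.4
```

jog_arm(plan=[{"dx": 0,"dy": -0.001,"dz": -0.002,"rx": 0,"ry": 0,"rz": 0,"fingers": 255},{"dx": -0.005,"dy": -0.001,"dz": -0.002,"rx": 0,"ry": 0,"rz": 0,"fingers": 255},{"dx": -0.01,"dy": -0.001,"dz": -0.002,"rx": 0,"ry": 0,"rz": 0,"fingers": 255},{"dx": -0.015,"dy": -0.001,"dz": -0.002,"rx": 0,"ry": 0,"rz": 0,"fingers": 255},{"dx": -0.02,"dy": -0.001,"dz": -0.002,"rx": 0,"ry": 0,"rz": 0,"fingers": 255},{"dx": -0.023,"dy": -0.001,"dz": -0.002,"rx": 0,"ry": 0,"rz": 0,"fingers": 255},{"dx": -0.023,"dy": -0.001,"dz": -0.002,"rx": 0,"ry": 0,"rz": 0,"fingers": 255}])

```text
clock: 2.0
eef_pos: [0.49, -0.0711, 0.0952]
orientation: [180.0, -0.1, 98.7]
force: [3.3, 5.1, -15.5]
width: 0.0145
grasp_force: 62.9
```

jog_arm(plan=[{"dx": -0.001,"dy": 0,"dz": 0.001,"rx": 0,"ry": 0,"rz": 0,"fingers": 255},{"dx": -0.002,"dy": 0,"dz": 0.001,"rx": 0,"ry": 0,"rz": 0,"fingers": 255},{"dx": -0.003,"dy": 0,"dz": 0.001,"rx": 0,"ry": 0,"rz": 0,"fingers": 255},{"dx": -0.004,"dy": 0,"dz": 0.001,"rx": 0,"ry": 0,"rz": 0,"fingers": 255},{"dx": -0.005,"dy": 0,"dz": 0.001,"rx": 0,"ry": 0,"rz": 0,"fingers": 255},{"dx": -0.005,"dy": 0,"dz": 0.001,"rx": 0,"ry": 0,"rz": 0,"fingers": 255}])

```text
clock: 2.5
eef_pos: [0.49, -0.0717, 0.0951]
orientation: [179.9, -0.6, 98.9]
force: [-2.0, 29.1, 0.6]
width: 0.0145
grasp_force: 65.0
```

Run:
```python
from h import *
im=ctrl.grab_frame('wrist'); s=ctrl.grab_frame('side')
v=np.zeros((600,800,3),np.uint8); v[:,:400]=cv2.resize(im[130:370,200:360,::-1],(400,600)); v[:,400:]=cv2.resize(s[205:285,280:334,::-1],(400,600),interpolation=cv2.INTER_CUBIC)
cv2.imwrite('pics/w3.png',v)
```

```text
(no output)
```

View pics/w3.png

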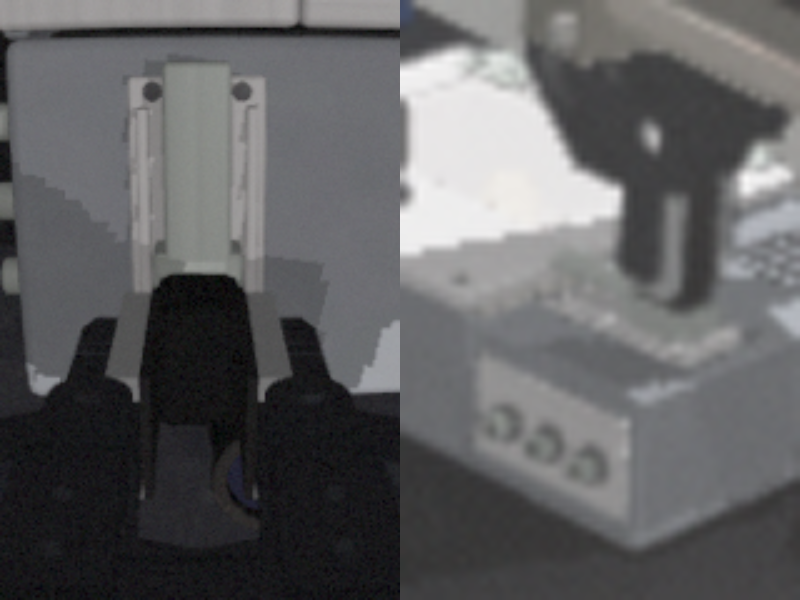

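The tongue tip, at crop row 62, is now clear of the cover edge at about row 27. I'll measure the actual travel from the tongue tip in both views.

Run:
```python
from h import *
T1=pose(); R=T1[:3,:3]
T0=np.eye(4); T0[:3,:3]=Ro.from_euler('xyz',[180,0,98.7],degrees=True).as_matrix(); T0[:3,3]=[.4884,-.049,.1403]
k=.7
a=plane('wrist',(394*k,209.5*k),.075,T0); b=plane('wrist',(278.8,154.8),.075,T1)
e0=plane('wrist',(394*k,246*k),.068,T0); e1=plane('wrist',(278.8,140.8),.068,T1)
u=T0[:3,0]; print('tip',a@u,b@u,'travel',(a-b)@u,'edge',e0@u,e1@u,'gap',(e0-a)@u,(e1-b)@u)
o=ctrl.get_obs(); print(o['force'],o['eef_pos'])
```

```text
tip -0.0713248255441675 -0.09418976927141401 travel 0.022864943727246515 edge -0.0877554582341488 -0.08810529563484627 gap -0.016430632689981316 0.006084473636567747
[-2.75550113 28.49876288  0.46667674] [ 0.4900296  -0.07168342  0.09509401]
```

jog_arm(plan=[{"dx": 0.0035,"dy": 0,"dz": 0,"rx": 0,"ry": 0,"rz": 0,"fingers": 255},{"dx": 0.0035,"dy": 0,"dz": 0,"rx": 0,"ry": 0,"rz": 0,"fingers": 100},{"dx": 0.0035,"dy": 0,"dz": 0,"rx": 0,"ry": 0,"rz": 0,"fingers": 100},{"dx": 0.0035,"dy": 0,"dz": 0,"rx": 0,"ry": 0,"rz": 0,"fingers": 80},{"dx": 0.0035,"dy": 0,"dz": 0,"rx": 0,"ry": 0,"rz": 0,"fingers": 80},{"dx": 0.0035,"dy": 0,"dz": -0.03,"rx": 0,"ry": 0,"rz": 0,"fingers": 80},{"dx": 0.0035,"dy": 0,"dz": -0.06,"rx": 0,"ry": 0,"rz": 0,"fingers": 80},{"dx": 0.0035,"dy": 0,"dz": -0.06,"rx": 0,"ry": 0,"rz": 0,"fingers": 80}])

```text
clock: 3.27
eef_pos: [0.4927, -0.0734, 0.1593]
orientation: [179.6, 0.1, 98.7]
force: [1.2, 0.1, 0.4]
width: 0.0587
grasp_force: 0.0
```

jog_arm(plan=[{"dx": 0.035,"dy": -0.003,"dz": 0,"rx": 0,"ry": 0,"rz": 0,"fingers": 80},{"dx": 0.075,"dy": -0.006,"dz": 0,"rx": 0,"ry": 0,"rz": 0,"fingers": 80},{"dx": 0.11,"dy": -0.009,"dz": 0,"rx": 0,"ry": 0,"rz": 0,"fingers": 80},{"dx": 0.1465,"dy": -0.0105,"dz": 0,"rx": 0,"ry": 0,"rz": 0,"fingers": 80},{"dx": 0.1465,"dy": -0.0105,"dz": 0,"rx": 0,"ry": 0,"rz": 0,"fingers": 80},{"dx": 0.1465,"dy": -0.0105,"dz": 0,"rx": 0,"ry": 0,"rz": 0,"fingers": 80}])

```text
clock: 3.77
eef_pos: [0.4574, 0.072, 0.1545]
orientation: [180.0, 0.0, 98.9]
force: [-0.4, -1.4, -0.4]
width: 0.0589
grasp_force: 0.0
```

Run:
```python
from h import *
o=ctrl.get_obs(); print(o['eef_pos'],o['orientation'],o['joint_positions'],o['force'])
im=ctrl.grab_frame('wrist'); cv2.imwrite('pics/w4.png',cv2.resize(im[:,:,::-1],(800,600)))
```

```text
[0.45738687 0.07201941 0.1544659 ] [1.79962982e+02 1.67764494e-02 9.88982445e+01] [ 8.95886747e+00  1.05529861e+01 -1.86927346e+01  6.07172787e+01
 -1.68156044e-02  9.00606122e+01] [-0.37033291 -1.41658792 -0.4204    ]
```

View pics/w4.png

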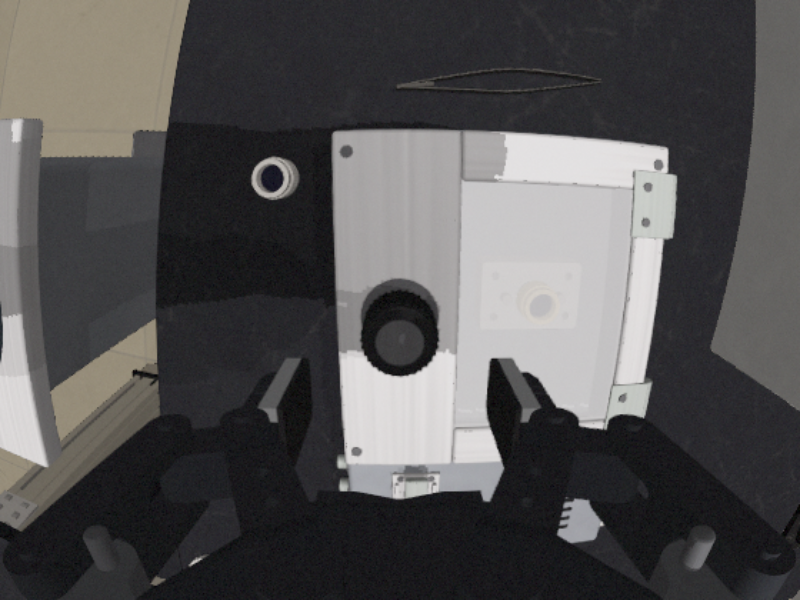

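The knob's top face is centred at about (400,338) of 800x600, a little ahead of and between the jaws. mount_c is well clear.

Run:
```python
from h import *
T=pose(); p=plane('wrist',(400*.7,337*.7),.104,T); print(p,T[:3,:3].T@(p-T[:3,3]))
for c,x in (('l',362),('r',438)): 
    p=plane('wrist',(x*.7,337*.7),.104,T); print(T[:3,:3].T@(p-T[:3,3]))
```

```text
[0.45870686 0.0717914  0.104     ] [0.00068072 0.00116364 0.05040501]
[ 0.00064945 -0.01432918  0.05039716]
[0.0006383  0.01666723 0.0504129 ]
```

jog_arm(plan=[{"dx": 0.0005,"dy": 0.001,"dz": 0.03,"rx": 0,"ry": 0,"rz": 0,"fingers": 80},{"dx": 0.0005,"dy": 0.001,"dz": 0.058,"rx": 0,"ry": 0,"rz": 0,"fingers": 80},{"dx": 0.0005,"dy": 0.001,"dz": 0.0625,"rx": 0,"ry": 0,"rz": 0,"fingers": 80},{"dx": 0.0005,"dy": 0.001,"dz": 0.0625,"rx": 0,"ry": 0,"rz": 0,"fingers": 80},{"dx": 0.0005,"dy": 0.001,"dz": 0.0625,"rx": 0,"ry": 0,"rz": 0,"fingers": 255},{"dx": 0.0005,"dy": 0.001,"dz": 0.0625,"rx": 0,"ry": 0,"rz": 0,"fingers": 255},{"dx": 0.0005,"dy": 0.001,"dz": 0.0625,"rx": 0,"ry": 0,"rz": 0,"fingers": 255},{"dx": 0.0005,"dy": 0.001,"dz": 0.0625,"rx": 0,"ry": 0,"rz": 0,"fingers": 255}])

```text
clock: 4.48
eef_pos: [0.458, 0.0707, 0.0936]
orientation: [180.0, 0.0, 98.7]
force: [-7.2, -3.3, 11.8]
width: 0.0302
grasp_force: 58.4
```

jog_arm(plan=[{"dx": 0,"dy": 0,"dz": -0.001,"rx": 0,"ry": 0,"rz": 0,"fingers": 255},{"dx": 0,"dy": 0,"dz": -0.002,"rx": 0,"ry": 0,"rz": 0,"fingers": 255},{"dx": 0,"dy": 0,"dz": -0.003,"rx": 0,"ry": 0,"rz": 0,"fingers": 255},{"dx": 0,"dy": 0,"dz": -0.004,"rx": 0,"ry": 0,"rz": 0,"fingers": 255},{"dx": 0,"dy": 0,"dz": -0.005,"rx": 0,"ry": 0,"rz": 0,"fingers": 255},{"dx": 0,"dy": 0,"dz": -0.005,"rx": 0,"ry": 0,"rz": 0,"fingers": 255}])

```text
clock: 4.98
eef_pos: [0.458, 0.0709, 0.0959]
orientation: [-179.9, 0.1, 98.7]
force: [1.0, -5.4, -16.9]
width: 0.0303
grasp_force: 62.0
```

The tug gave 17 N after about 2 mm of play, so the catch holds. I'll relax the pull and turn the knob.

jog_arm(plan=[{"dx": 0,"dy": 0,"dz": 0.0025,"rx": 0,"ry": 0,"rz": 0,"fingers": 255},{"dx": 0,"dy": 0,"dz": 0.0025,"rx": 0,"ry": 0,"rz": -0.11,"fingers": 255},{"dx": 0,"dy": 0,"dz": 0.0025,"rx": 0,"ry": 0,"rz": -0.22,"fingers": 255},{"dx": 0,"dy": 0,"dz": 0.0025,"rx": 0,"ry": 0,"rz": -0.33,"fingers": 255},{"dx": 0,"dy": 0,"dz": 0.0025,"rx": 0,"ry": 0,"rz": -0.44,"fingers": 255},{"dx": 0,"dy": 0,"dz": 0.0025,"rx": 0,"ry": 0,"rz": -0.55,"fingers": 255},{"dx": 0,"dy": 0,"dz": 0.0025,"rx": 0,"ry": 0,"rz": -0.66,"fingers": 255},{"dx": 0,"dy": 0,"dz": 0.0025,"rx": 0,"ry": 0,"rz": -0.77,"fingers": 255}])

```text
clock: 5.65
eef_pos: [0.4584, 0.0711, 0.0944]
orientation: [-180.0, 0.0, 143.1]
force: [-1.8, -4.4, -4.4]
width: 0.03
grasp_force: 63.7
```

jog_arm(plan=[{"dx": 0,"dy": 0,"dz": 0,"rx": 0,"ry": 0,"rz": -0.11,"fingers": 255},{"dx": 0,"dy": 0,"dz": 0,"rx": 0,"ry": 0,"rz": -0.22,"fingers": 255},{"dx": 0,"dy": 0,"dz": 0,"rx": 0,"ry": 0,"rz": -0.33,"fingers": 255},{"dx": 0,"dy": 0,"dz": 0,"rx": 0,"ry": 0,"rz": -0.44,"fingers": 255},{"dx": 0,"dy": 0,"dz": 0,"rx": 0,"ry": 0,"rz": -0.55,"fingers": 255},{"dx": 0,"dy": 0,"dz": 0,"rx": 0,"ry": 0,"rz": -0.66,"fingers": 255},{"dx": 0,"dy": 0,"dz": 0,"rx": 0,"ry": 0,"rz": -0.77,"fingers": 255},{"dx": 0,"dy": 0,"dz": 0,"rx": 0,"ry": 0,"rz": -0.8,"fingers": 255}])

```text
clock: 6.32
eef_pos: [0.4585, 0.0715, 0.0945]
orientation: [180.0, 0.0, -171.0]
force: [-3.0, -1.7, -3.5]
width: 0.03
grasp_force: 63.7
```

jog_arm(plan=[{"dx": -0.0005,"dy": 0,"dz": -0.002,"rx": 0,"ry": 0.015,"rz": 0,"fingers": 255},{"dx": -0.001,"dy": 0,"dz": -0.0042,"rx": 0,"ry": 0.03,"rz": 0,"fingers": 255},{"dx": -0.0015,"dy": 0,"dz": -0.0064,"rx": 0,"ry": 0.045,"rz": 0,"fingers": 255},{"dx": -0.0021,"dy": 0,"dz": -0.0085,"rx": 0,"ry": 0.06,"rz": 0,"fingers": 255},{"dx": -0.0021,"dy": 0,"dz": -0.0085,"rx": 0,"ry": 0.06,"rz": 0,"fingers": 255}])

```text
clock: 6.73
eef_pos: [0.4607, 0.0718, 0.103]
orientation: [180.0, -3.6, -171.4]
force: [-3.6, -1.3, -3.6]
width: 0.0303
grasp_force: 63.7
```

jog_arm(plan=[{"dx": -0.0027,"dy": 0,"dz": -0.0106,"rx": 0,"ry": 0.075,"rz": 0,"fingers": 255},{"dx": -0.0062,"dy": 0,"dz": -0.0209,"rx": 0,"ry": 0.15,"rz": 0,"fingers": 255},{"dx": -0.0104,"dy": 0,"dz": -0.0309,"rx": 0,"ry": 0.225,"rz": 0,"fingers": 255},{"dx": -0.0154,"dy": 0,"dz": -0.0406,"rx": 0,"ry": 0.3,"rz": 0,"fingers": 255},{"dx": -0.0154,"dy": 0,"dz": -0.0406,"rx": 0,"ry": 0.3,"rz": 0,"fingers": 255}])

```text
clock: 7.15
eef_pos: [0.4783, 0.0746, 0.1422]
orientation: [180.0, -21.1, -171.4]
force: [-10.7, -1.1, 1.9]
width: 0.0301
grasp_force: 64.1
```

jog_arm(plan=[{"dx": -0.0017,"dy": 0,"dz": -0.0106,"rx": 0,"ry": 0.075,"rz": 0,"fingers": 255},{"dx": -0.0047,"dy": 0,"dz": -0.0209,"rx": 0,"ry": 0.15,"rz": 0,"fingers": 255},{"dx": -0.0089,"dy": 0,"dz": -0.0309,"rx": 0,"ry": 0.225,"rz": 0,"fingers": 255},{"dx": -0.01,"dy": 0,"dz": -0.0335,"rx": 0,"ry": 0.245,"rz": 0,"fingers": 255},{"dx": -0.01,"dy": 0,"dz": -0.0335,"rx": 0,"ry": 0.245,"rz": 0,"fingers": 255},{"dx": -0.01,"dy": 0,"dz": -0.0335,"rx": 0,"ry": 0.245,"rz": 0,"fingers": 255}])

```text
clock: 7.65
eef_pos: [0.4998, 0.078, 0.169]
orientation: [180.0, -34.6, -171.3]
force: [1.1, 2.6, -6.0]
width: 0.0303
grasp_force: 63.9
```

Run:
```python
from h import *
o=ctrl.get_obs(); p=o['eef_pos']; print(p,o['orientation'],o['joint_positions'],o['force'])
th=np.radians(8.7); h=np.array([.5142,.0781])+.088*np.array([np.cos(th),np.sin(th)])
d=(p[:2]-h)@[np.cos(th),np.sin(th)]; print('angle',np.degrees(np.arctan2(p[2]-.064,-d)-np.arctan2(.0305,.142)), np.hypot(d,p[2]-.064))
s=ctrl.grab_frame('side'); w=ctrl.grab_frame('scene')
v=np.zeros((600,800,3),np.uint8); v[:,:400]=cv2.resize(w[140:290,240:340,::-1],(400,600)); v[:,400:]=cv2.resize(s[140:290,240:340,::-1],(400,600)); cv2.imwrite('pics/f.png',v)
```

```text
[0.49978297 0.07798042 0.16902122] [ 179.97052333  -34.55984193 -171.34097588] [  8.80370392  40.12213057  20.66911158 105.10667631   0.11154857
   0.11914894] [ 1.10673788  2.62375275 -5.96868599]
angle 33.63830471861088 0.14658940645357463
```

View pics/f.png

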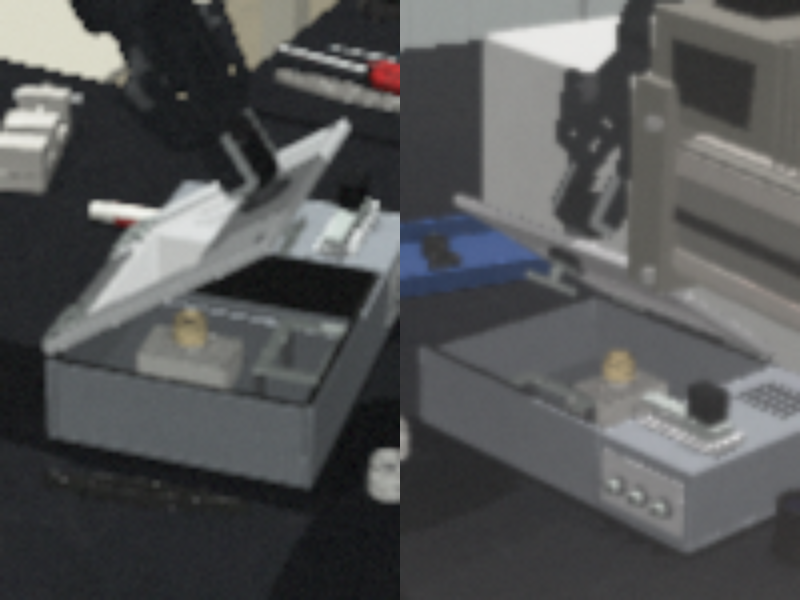

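The cover stands open at about 34–35° with the knob still in the jaws, and the lock block is at the outer end of its track. I'll let it settle and hand in.

jog_arm(plan=[{"dx": 0,"dy": 0,"dz": -0.001,"rx": 0,"ry": 0.007,"rz": 0,"fingers": 255},{"dx": 0,"dy": 0,"dz": -0.001,"rx": 0,"ry": 0.007,"rz": 0,"fingers": 255},{"dx": 0,"dy": 0,"dz": -0.001,"rx": 0,"ry": 0.007,"rz": 0,"fingers": 255},{"dx": 0,"dy": 0,"dz": -0.001,"rx": 0,"ry": 0.007,"rz": 0,"fingers": 255}])

```text
clock: 8.08
eef_pos: [0.501, 0.0782, 0.1705]
orientation: [180.0, -34.7, -171.3]
force: [6.1, 3.9, -10.9]
width: 0.0302
grasp_force: 63.7
```

```bash
python3 -c "
from rig import ctrl
o=ctrl.get_obs();print(o['orientation'],o['width'],o['grasp_force'],o['force'])
print(ctrl.finish_job())"
```

```text
[ 179.96346868  -34.72845555 -171.32690661] 0.030210456433938614 63.66075038909912 [  6.05903749   3.86899145 -10.87144221]
the job is handed in; nothing more can be done
None
```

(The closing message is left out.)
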